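# Make room for the yellow parts case in a tight row

## Robot

A 6-joint arm with a two-finger parallel gripper is mounted at the origin on the work surface. World frame = base frame: x ahead of the robot, y to its left, z up, the work surface at z = 0. Lengths are in m, angles in rad, forces in N, time in s.
With the tool pointing down it reaches from about 0.35 to 0.975 m from the base axis. Payload 4.9 kg.
Tool frame: the origin (TCP) lies midway between the tips of the shut fingers; the grasp point (between the pads) lies 19 mm behind it; z points along the fingers, y is the line along which they close (so a half turn about z gives the same grasp; the last joint's range is limited). The gripper opens to 85 mm and grips with 20 to 120 N. Pads are 22 mm wide; open, the fingers measure 114 mm over their backs; the gripper's body (76 mm by 85 mm) begins 54 mm behind the grasp point. The pads swing forward as they close: fully open they stand 13 mm farther back than shut.
Start: joints at [1.051, 0.053, 1.613, -0, 1.476, -0.119], TCP at [0.244, 0.575, 0.231] pointing down, gripper open.
Joint ranges: [-3.01, 3.01], [-1.01, 2.22], [0.06, 2.58], [-1.02, 4.17], [0.09, 2.62], [-3.14, 3.14]. Speed limits (rad/s): [2.57, 2.57, 3.14, 3.14, 3.14, 3.14].

## Interface

Orientations are given as a unit quaternion [w, x, y, z].
In Python, from rig import robot gives the robot as it stands.
- The arm moves only by the shell command python3 -m handwheel 'ROWS' [OPENING] [FORCE]. ROWS is a JSON object of lists of equal length, an entry for each row: "translation": the shift along the tool's x, y, z in cm, a list of three; "roll": the turn about the tool's z in rad. In form: {"translation": [[tx, ty, tz], ...], "roll": [roll, ...]}. A call has 1 to 12 rows; each row shifts and turns the commanded pose from where the row before left it, along the tool's axes as they then stand; what a row does not reach is not made up. A row lasts 1/8 s, in which the tool goes at most 62.5 mm and 10.7 degrees, less where a joint would pass 70% of its speed; a pose out of reach is approached as far as the arm can. A call is refused whole if a number of a shift passes 6.25 or a number of a turn 0.188, either way. A call with a gripper value outside its range is refused whole. OPENING is the opening, from -1 (shut) to 1 (fully open), set as the call begins (- or left out, the last holds). The fingers move at their own pace and stop on an object; FORCE is the grip in N (left out, the last holds). Time passes only in rows, so rows that do not move let the fingers close. It gives the time, the measured TCP pose, the force, the opening and the grip force at its end, in the units of the state.
- robot.read_state(): the state, without advancing time (a new reading comes with each control period).
- robot.get_image(name): name is "scene" or "top"; returns (picture, depth): 480x640x3 uint8, red, green, blue; 480x640 float32, m along the optical axis (not along the pixel's ray), 0 where there is no reading.
- robot.calibration(name): a dict with "camera_matrix" (3x3 intrinsics, pixels), "R" (3x3) and "t" (3): a world point X has camera coordinates R X + t. Camera axes: x right, y down, z forward; pixel columns grow to the right and rows downward; lengths in m; the calibration is good to about 2 mm. A picture is of the moment at which its call begins. calibration takes no time and is no camera call.
- robot.sign_off(): hands the job in; it is judged then, once.
The state is a dict: "t": time; "q": joint angles; "qvel": joint speeds; "joint_efforts": joint torques, N m; "ee_pos": TCP position; "tool_rot": TCP orientation; "contact_force": force on the tool from outside, world axes, zero at the start; "wrist_torque": the same for the moment, N m; "opening": finger opening in m; "grasp_force": force on a finger pad.
Only numpy, scipy, OpenCV 4.12 (cv2) and the standard library are available. Lean on these libraries where they do the work, as an engineer would, in place of code of your own. Each camera call takes 0.05 s, during which the arm holds its last target. There are 200 camera calls.

## Task

Put the yellow parts case back into the rack, in its place between the red and the blue case. The gap is too narrow, so first nudge the red and blue cases apart, gently, until each side is tight against its end stop, then lower the yellow case in without dropping or forcing it until it stands flat on the rack, upright, in line with the others, and let go. Keep the other cases standing in the rack and leave the can, the screwdriver and the safety glasses where they are.

Things in the scene. Friction and masses are not known exactly. Their poses are not given: they have to be found in the camera images.
- rack: Fixed plywood board 116 mm deep (its x), 310 mm long (y, along the row, +y on the red case's side), 12 mm thick; origin: centre of underside. Two round steel rails along y (tops 27.5 mm above the origin) leave an 84 mm channel in x, centred, for the 80 mm deep cases, which stand loose on the board's top and slide along it.
- channel (a point): Centre of the rack board's top face, axes as the rack. Two green end stops, 50 mm high, with firm rubber faces (12 N/mm) 215 mm apart (all five cases + 3 mm), are clamped on the board; the pair sits up to 13 mm off-centre in y and is not measured. Feel it: a side slides at about 1 to 7 N until its two cases are tight against the stop, then the push force jumps. Keep pushes under 20 N.
- left_case: Red plastic parts case standing loose in the rack: body 36 mm wide (its y, along the row), 80 mm deep (x), 55 mm high, 0.2 to 0.42 kg; on top, in the middle, a black fin 14 mm thick (x), 28 mm long (y), 20 mm high. Origin: centre of underside. Next to the gap, on its +y side, 4 to 20 mm free on its side. The gap to the blue case starts 31 to 62 mm wide; pushing one side out is not enough.
- right_case: Blue plastic parts case standing loose in the rack: body 36 mm wide (its y, along the row), 80 mm deep (x), 55 mm high, 0.2 to 0.42 kg; on top, in the middle, a black fin 14 mm thick (x), 28 mm long (y), 20 mm high. Origin: centre of underside. Next to the gap, on its -y side, 4 to 20 mm free on its side.
- left_end_case: Grey plastic parts case standing loose in the rack: body 36 mm wide (its y, along the row), 80 mm deep (x), 55 mm high, 0.2 to 0.42 kg; on top, in the middle, a black fin 14 mm thick (x), 28 mm long (y), 20 mm high. Origin: centre of underside. Outermost at +y, 3 to 15 mm from the end stop.
- right_end_case: Grey plastic parts case standing loose in the rack: body 36 mm wide (its y, along the row), 80 mm deep (x), 55 mm high, 0.2 to 0.42 kg; on top, in the middle, a black fin 14 mm thick (x), 28 mm long (y), 20 mm high. Origin: centre of underside. Outermost at -y, 3 to 15 mm from the end stop.
- yellow_case: Yellow parts case to insert, standing on the bench left or right of the rack: body 68 mm wide (its y), 80 mm deep (x), 55 mm high, 0.25 to 0.5 kg; lower edges along x rounded 4 mm as a lead-in. On top, in the middle, a black fin 14 mm thick (x), 60 mm long (y), from 55 to 75 mm height: pinch it across x from above. Origin: centre of underside. Same after a half turn.
- can: Bystander: plain aluminium drink can, 66 mm across, 120 mm high, on the bench on the other side of the rack. Origin: centre of underside.
- screwdriver: Bystander: screwdriver 200 mm long lying on the bench between robot and rack, length along its x. Origin at its middle.
- glasses: Bystander: red safety glasses, 140 mm wide, 42 mm high, 110 mm deep, on the bench beyond the rack. Origin: under the bridge; temples towards its +x.
Things that resemble listed ones, but are neither listed nor needed, are in the scene too. What is meant by the yellow_case is not orange, and is the smaller of those in its own colour.

How it is judged:
By the outcome, as a careful person would: the job done as asked, in the order asked, and still so for the second after the job is handed in, with the robot touching nothing.
It also fails if it takes over 61 s, if anything falls off the work surface, if the arm or the gripper's body presses on something with over 40 N, if the wrist force passes 120 N, or if a joint passes its speed limit or range.

## Working session

There is one attempt and no reset: what is moved stays moved. The work goes in short steps, Python scripts to look and compute and a shell command to move; the robot and the scene stay as the last step left them, time stands still between calls to the robot, and variables do not carry over. Pictures are saved under pics/ and viewed, at most 10 in all, crops included, and the job is handed in when it is done.

```bash
mkdir -p pics; ls; python3 - <<'E'
from rig import robot
import cv2,numpy as np
s=robot.read_state(); print({k:np.round(v,4).tolist() for k,v in s.items()})
for n in("scene","top"):
    p,d=robot.get_image(n); cv2.imwrite(f"pics/{n}0.png",p[:,:,::-1]); np.savez(f"pics/{n}0.npz",p=p,d=d)
    c=robot.calibration(n); print(n,{k:np.round(v,4).tolist() for k,v in c.items()})
E
```

```text
pics
{'t': 0.0, 'q': [1.051, 0.0534, 1.6143, -0.0, 1.476, -0.119], 'qvel': [0.0015, -0.0003, -0.0005, 0.0016, 0.0009, 0.0012], 'joint_efforts': [0.0002, -39.3693, -37.0175, -0.0002, 0.007, -0.0], 'ee_pos': [0.2435, 0.5749, 0.23], 'tool_rot': [-0.0003, 0.1991, 0.98, -0.001], 'contact_force': [-0.0341, 0.3808, 0.3145], 'wrist_torque': [-0.0068, -0.003, 0.008], 'grasp_force': 0.0, 'opening': 0.0857}
scene {'camera_matrix': [[545.5992, 0.0, 314.6963], [0.0, 545.5992, 246.8256], [0.0, 0.0, 1.0]], 'R': [[0.8901, 0.4557, -0.0004], [0.2433, -0.476, -0.8451], [-0.3853, 0.7522, -0.5346]], 't': [-0.5019, -0.1003, 1.5202]}
top {'camera_matrix': [[444.4284, 0.0, 320.3545], [0.0, 444.4284, 243.9156], [0.0, 0.0, 1.0]], 'R': [[-0.0248, -0.9992, -0.0305], [-0.9878, 0.0292, -0.1531], [0.1539, 0.0263, -0.9877]], 't': [0.0628, 0.5473, 0.7734]}
```

View pics/top0.png

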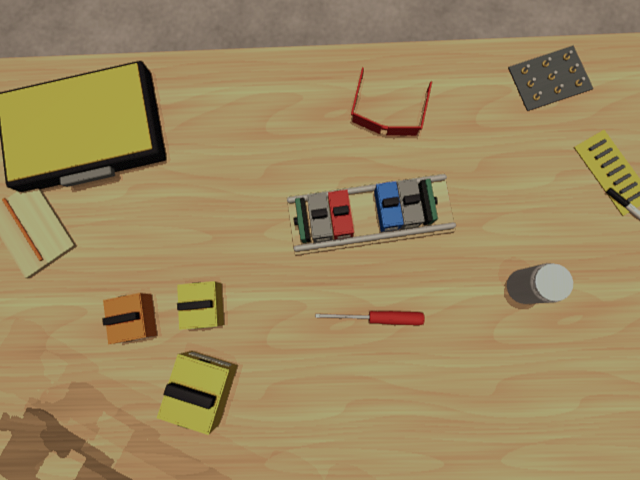

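View pics/scene0.png

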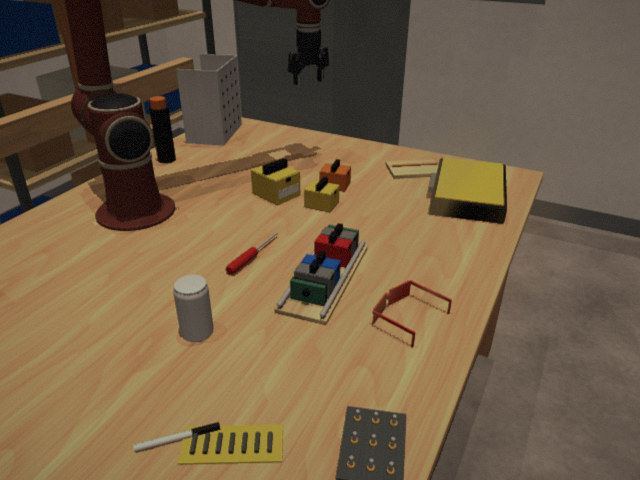

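The top view shows these candidates:
- small yellow case with a fin at (198,305)
- larger yellow case at (195,393)
- orange case at (128,318)
- flat yellow box at (80,125)
- yellow plate at (610,170)

By the description, the target is the one at (198,305). In the rack, the red case is at (341,213), blue at (390,205), and the greys at (320,215) and (411,203). The end stops are at (301,220) and (430,200).

```bash
cat > h.py <<'E'
import numpy as np,cv2
from rig import robot
def cam(n):
    c=robot.calibration(n); return np.array(c["camera_matrix"]),np.array(c["R"]),np.array(c["t"])
def plane(n,uv,z):
    K,R,t=cam(n); uv=np.atleast_2d(uv).astype(float)
    r=np.c_[uv,np.ones(len(uv))]@np.linalg.inv(K).T@R; C=-R.T@t
    return C+r*((z-C[2])/r[:,2])[:,None]
def points(n,d):
    K,R,t=cam(n); v,u=np.mgrid[:480,:640]
    P=np.stack([u,v,np.ones_like(u)],-1)@np.linalg.inv(K).T*d[...,None]
    return (P-t)@R
def rect(n,mask,z):
    cs,_=cv2.findContours(mask.astype(np.uint8),cv2.RETR_EXTERNAL,cv2.CHAIN_APPROX_NONE)
    c=max(cs,key=cv2.contourArea)[:,0]
    w=plane(n,c,z)[:,:2]; r=cv2.minAreaRect((w*1000).astype(np.float32))
    return np.round(r[0],1),np.round(r[1],1),round(r[2],1),len(c)
E
python3 - <<'E'
from h import *
f=np.load("pics/top0.npz"); p,d=f["p"],f["d"]; P=points("top",d); hsv=cv2.cvtColor(p,cv2.COLOR_RGB2HSV)
K,R,t=cam("top"); print("C",-R.T@t)
H,S,V=[hsv[...,i].astype(int) for i in range(3)]
Z=P[...,2]
def roi(a,b,c,e):
    m=np.zeros((480,640),bool); m[b:e,a:c]=1; return m
y=roi(165,270,235,340); k=roi(290,170,460,260)
print("bench z",np.median(Z[280:300,350:450]))
for nm,m,z in [("yel top",y&(Z>.045)&(Z<.065),.055),("yel all",y&(Z>.045),.055),("yel fin",y&(V<60)&(Z>.064),.075),
  ("red",k&(S>130)&((H<8)|(H>172))&(Z>.057),.067),("blue",k&(S>100)&(H>100)&(H<130)&(Z>.057),.067),("fins",k&(Z>.077),.087),("rack",k&(Z>.006),.012)]:
    if m.sum(): print(nm,m.sum(),"medz",round(np.median(Z[m]),4),rect("top",m,z))
m=k&(Z>.078)
n,l,st,ce=cv2.connectedComponentsWithStats(m.astype(np.uint8))
for i in range(1,n):
    if st[i,4]>20: print("fin",ce[i],st[i,4],rect("top",l==i,.087))
g=k&(H>45)&(H<95)&(S>70)&(Z>.03)
n,l,st,ce=cv2.connectedComponentsWithStats(g.astype(np.uint8))
for i in range(1,n):
    if st[i,4]>20: print("stop",ce[i],st[i,4],np.median(Z[l==i]),rect("top",l==i,.062))
big=cv2.resize(p[165:345,150:470],None,fx=2.5,fy=2.5,interpolation=cv2.INTER_CUBIC); cv2.imwrite("pics/crop1.png",big[:,:,::-1])
E
```

```text
C [0.42317006 0.02641954 0.84965666]
bench z 0.0008772338588658557
yel top 1497 medz 0.0565 (array([444.2, 269.8]), array([81.5, 71.4]), 3.8, 230)
yel all 1812 medz 0.0569 (array([444.4, 270.7]), array([84.8, 72.9]), 3.4, 167)
yel fin 248 medz 0.0756 (array([443., 269.]), array([12.2, 61.8]), 3.7, 79)
red 760 medz 0.0688 (array([601.9,   9.2]), array([81.8, 36.1]), 6.7, 121)
blue 789 medz 0.0688 (array([613.8, -78.4]), array([81.4, 37.6]), 7.0, 155)
fins 624 medz 0.0877 (array([ 618.3, -115.2]), array([15.5, 29.3]), 6.5, 44)
rack 9585 medz 0.0475 (array([611.5, -49. ]), array([120.1, 312. ]), 6.4, 430)
fin [411.75886525 198.26950355] 141 (array([ 618.3, -115.6]), array([15.5, 28.5]), 6.5, 43)
fin [390.3986014  201.00699301] 143 (array([614.6, -78.1]), array([15.6, 28.9]), 8.7, 44)
fin [340.75539568 209.38129496] 139 (array([602.2,   9.2]), array([15.7, 28.1]), 4.7, 44)
fin [318.94927536 212.33333333] 138 (array([598.1,  47.3]), array([15.8, 28.6]), 6.5, 44)
stop [430.97807018 200.13596491] 228 0.0625065519916398 (array([ 619. , -154.1]), array([81.5, 15.6]), 0.6, 96)
stop [300.17916667 219.81666667] 240 0.06248714340293032 (array([590.9,  83.5]), array([79.4, 11.7]), 7.1, 91)
```

View pics/crop1.png

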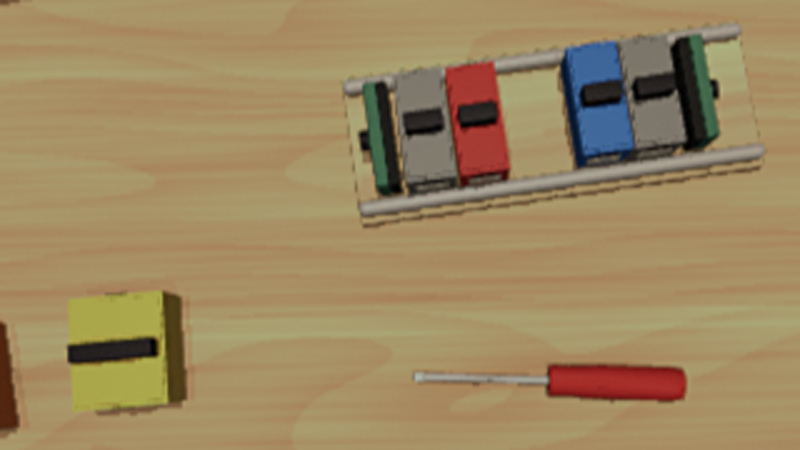

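The crop confirms the choice. The yellow case measures about 81x71 mm on top and its fin is 62 mm long, with the fin at crop (113,350). The rack is turned about 6.7°, and there is a gap of about 52 mm between red (477,113) and blue (600,95). Next I move over the gap with the fingers shut.

```bash
cat >> h.py <<'E'
def pose():
    s=robot.read_state(); w,x,y,z=s["tool_rot"]
    return np.array(s["ee_pos"]),np.arctan2(1-2*(x*x+z*z),2*(x*y-w*z)),s   # yaw of tool y
def go(target,yaw_deg,n,start=None):
    p,a,_=pose()
    if start is not None: p,a=np.array(start[:3]),np.radians(start[3])
    da=np.radians(yaw_deg)-a; d=(np.array(target)-p)*100/n
    T=[]
    for i in range(n):
        b=a+da*i/n; ty=np.array([np.cos(b),np.sin(b)]); tx=np.array([-np.sin(b),np.cos(b)])  # z down: x = y cross z
        T.append([round(float(d[:2]@tx),2),round(float(d[:2]@ty),2),round(float(-d[2]),2)])
    print(T,"roll",round(-da/n,4),"yaw now",np.degrees(a).round(2))
def show():
    p,a,s=pose(); print(np.round(p*1000,1),np.degrees(a).round(2),"t",s["t"],"F",np.round(s["contact_force"],2),"open",s["opening"],"g",s["grasp_force"])
E
python3 -c "
from h import *
show(); go([.6085,-.0346,.2],6.7,16)"
```

```text
[243.6 575.  230.2] 67.04 t 0.1 F [ 0.59  0.08 -0.49] open 0.08512222317338182 g 0.0
[[-3.59, -2.62, 0.19], [-3.75, -2.38, 0.19], [-3.9, -2.12, 0.19], [-4.03, -1.86, 0.19], [-4.14, -1.59, 0.19], [-4.24, -1.32, 0.19], [-4.32, -1.04, 0.19], [-4.38, -0.75, 0.19], [-4.42, -0.46, 0.19], [-4.44, -0.17, 0.19], [-4.44, 0.12, 0.19], [-4.42, 0.41, 0.19], [-4.38, 0.7, 0.19], [-4.33, 0.99, 0.19], [-4.25, 1.27, 0.19], [-4.16, 1.55, 0.19]] roll 0.0658 yaw now 67.04
```

```bash
python3 -m handwheel '{"translation":[[-3.6,-2.6,0.2],[-3.75,-2.4,0.2],[-3.9,-2.1,0.2],[-4.0,-1.85,0.2],[-4.15,-1.6,0.2],[-4.25,-1.3,0.2],[-4.3,-1.05,0.2],[-4.4,-0.75,0.2]],"roll":[0.066,0.066,0.066,0.066,0.066,0.066,0.066,0.066]}' -1
python3 -m handwheel '{"translation":[[-4.4,-0.45,0.2],[-4.45,-0.15,0.2],[-4.45,0.1,0.2],[-4.4,0.4,0.2],[-4.4,0.7,0.2],[-4.3,1.0,0.2],[-4.25,1.25,0.2],[-4.15,1.55,0.2],[0,0,0]],"roll":[0.066,0.066,0.066,0.066,0.066,0.066,0.066,0.066,0]}' -1
python3 -c "
from h import *
show(); go([.6085,-.0346,.1],6.7,3)"
```

```text
t: 1.1
ee_pos: [0.4266, 0.2694, 0.2148]
tool_rot: [-0.0, 0.449, 0.894, -0.0]
contact_force: [1.4, -0.1, 0.1]
opening: -0.0001
grasp_force: 0.0
t: 2.22
ee_pos: [0.6082, -0.0364, 0.1983]
tool_rot: [-0.0, 0.667, 0.745, -0.001]
contact_force: [-1.2, 0.2, 0.5]
opening: 0.0003
grasp_force: 0.0
[608.2 -36.4 198.3] 6.33 t 2.225 F [-1.19  0.23  0.54] open 0.0003023783722454703 g 0.0
[[0.06, 0.02, 3.28], [0.06, 0.02, 3.28], [0.06, 0.02, 3.28]] roll -0.0022 yaw now 6.33
```

```bash
python3 -m handwheel '{"translation":[[0.1,0,4.5],[0.1,0,4.5],[0,0,4],[0,0,2.5],[0,0,1.5],[0,0,0]],"roll":[-0.003,-0.003,0,0,0,0]}' -1
python3 -m handwheel '{"translation":[[0.3,0,0],[0.3,0,0],[0.3,0,0],[0,0,0]],"roll":[0,0,0,0]}' -1
python3 -m handwheel '{"translation":[[0.2,0,0],[0.2,0,0],[0.2,0,0]],"roll":[0,0,0]}' -1
```

```text
t: 2.98
ee_pos: [0.6065, -0.0314, 0.0283]
tool_rot: [-0.001, 0.663, 0.748, -0.001]
contact_force: [-0.1, 0.0, 0.8]
opening: 0.0004
grasp_force: 0.0
t: 3.48
ee_pos: [0.6066, -0.0229, 0.0297]
tool_rot: [0.0, 0.663, 0.748, 0.0]
contact_force: [-0.1, 0.8, -0.4]
opening: 0.0
grasp_force: 0.0
t: 3.85
ee_pos: [0.6057, -0.0174, 0.0293]
tool_rot: [0.0, 0.663, 0.748, -0.0]
contact_force: [0.7, -2.5, -0.2]
opening: 0.0
grasp_force: 1.0
```

```bash
python3 - <<'E'
from h import *
show()
p,d=robot.get_image("top"); cv2.imwrite("pics/t2.png",cv2.resize(p[165:285,270:480],None,fx=3.5,fy=3.5)[:,:,::-1])
E
```

```text
[605.7 -17.4  29.3] 6.89 t 3.85 F [ 0.68 -2.52 -0.16] open 3.942976323688636e-05 g 0.9521308913826942
```

View pics/t2.png

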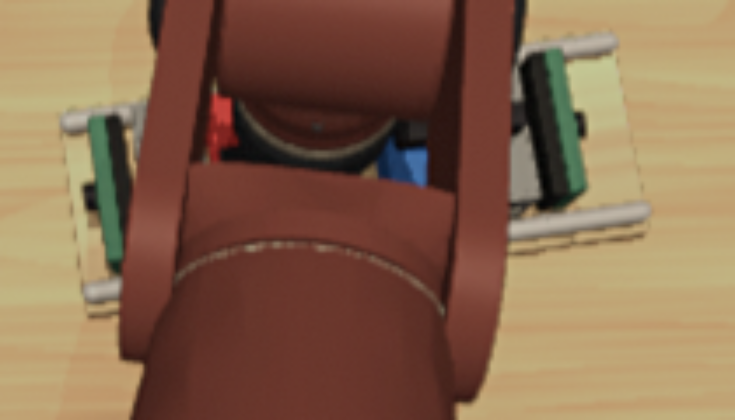

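The arm hides most of the rack from this view. Only slivers of red (220,128) and blue (400,165) show, and everything is still standing. I'll continue the push by feel.

```bash
for i in 1; do
python3 -m handwheel '{"translation":[[0.1,0,0],[0.1,0,0]],"roll":[0,0]}' | sed -n 1,4p
python3 -m handwheel '{"translation":[[0.1,0,0],[0.1,0,0]],"roll":[0,0]}'| sed -n 1,4p
python3 -c "
from h import *
show()"; done
```

```text
t: 4.15
ee_pos: [0.6055, -0.0153, 0.0293]
tool_rot: [0.0, 0.663, 0.748, -0.0]
contact_force: [1.1, -2.7, -1.1]
t: 4.4
ee_pos: [0.6053, -0.0134, 0.0293]
tool_rot: [0.0, 0.663, 0.748, -0.0]
contact_force: [-0.2, -2.9, -0.1]
[605.3 -13.4  29.3] 6.87 t 4.4 F [-0.18 -2.93 -0.14] open -0.0001841531772349878 g 1.4113038685172796
```

```bash

python3 -m handwheel '{"translation":[[0.1,0,0],[0.1,0,0]],"roll":[0,0]}' | grep -E "ee_pos|contact"
python3 -m handwheel '{"translation":[[0.1,0,0],[0.1,0,0]],"roll":[0,0]}'| grep -E "ee_pos|contact"
python3 -m handwheel '{"translation":[[0.1,0,0]],"roll":[0]}'| grep -E "ee_pos|contact"
```

```text
ee_pos: [0.605, -0.0112, 0.0293]
contact_force: [0.1, -3.8, -1.0]
ee_pos: [0.6048, -0.0098, 0.0293]
contact_force: [0.8, -6.7, -1.0]
ee_pos: [0.6048, -0.0095, 0.0294]
contact_force: [0.9, -9.0, -0.7]
```

```bash

python3 -m handwheel '{"translation":[[0.05,0,0],[0,0,0]],"roll":[0,0]}' | grep -E "ee_pos|contact"
python3 -m handwheel '{"translation":[[0.05,0,0],[0,0,0]],"roll":[0,0]}'| grep -E "ee_pos|contact"
python3 -c "
from h import *
show()"
```

```text
ee_pos: [0.6048, -0.0094, 0.0294]
contact_force: [0.7, -8.9, -1.4]
ee_pos: [0.6048, -0.0093, 0.0294]
contact_force: [0.7, -10.1, -2.6]
[604.8  -9.3  29.4] 6.88 t 5.525 F [  0.72 -10.12  -2.64] open -3.36790749116001e-05 g 5.033086761832237
```

```bash

python3 -m handwheel '{"translation":[[0.1,0,0],[0.05,0,0],[0,0,0]],"roll":[0,0,0]}' | grep -E "ee_pos|contact"
python3 -m handwheel '{"translation":[[-0.5,0,0],[-1,0,0],[-1,0,0],[-0.9,0,0],[-0.2,0,0],[-0.2,0,0],[0,0,0]],"roll":[0,0,0,0,0,0,0]}'| grep -E "ee_pos|contact"
python3 -m handwheel '{"translation":[[-0.2,0,0],[-0.2,0,0],[-0.2,0,0]],"roll":[0,0,0]}'| grep -E "ee_pos|contact"
python3 -c "
from h import *
show()"
```

```text
ee_pos: [0.6048, -0.0089, 0.0296]
contact_force: [0.9, -14.0, -1.7]
ee_pos: [0.6089, -0.0434, 0.0293]
contact_force: [-0.8, 0.1, -0.4]
ee_pos: [0.6096, -0.0492, 0.0293]
contact_force: [-1.3, 1.8, 0.9]
[609.6 -49.2  29.3] 6.87 t 7.15 F [-1.27  1.79  0.86] open 2.8596462211121306e-06 g 1.2766718119382858
```

```bash

for k in 1; do
python3 -m handwheel '{"translation":[[-0.1,0,0],[-0.1,0,0]],"roll":[0,0]}' | grep -E "ee_pos|contact"
python3 -m handwheel '{"translation":[[-0.1,0,0],[-0.1,0,0]],"roll":[0,0]}' | grep -E "ee_pos|contact"
python3 -m handwheel '{"translation":[[-0.1,0,0],[-0.1,0,0]],"roll":[0,0]}' | grep -E "ee_pos|contact"
done
```

```text
ee_pos: [0.6098, -0.0508, 0.0294]
contact_force: [-0.8, 5.0, 1.3]
ee_pos: [0.6101, -0.0531, 0.0293]
contact_force: [-0.6, 3.4, 1.7]
ee_pos: [0.6103, -0.0553, 0.0293]
contact_force: [-0.7, 4.2, 0.5]
```

```bash

python3 -m handwheel '{"translation":[[-0.1,0,0],[-0.1,0,0]],"roll":[0,0]}' | grep -E "ee_pos|contact"
python3 -m handwheel '{"translation":[[-0.1,0,0],[0,0,0]],"roll":[0,0]}' | grep -E "ee_pos|contact"
python3 -m handwheel '{"translation":[[-0.1,0,0],[0,0,0]],"roll":[0,0]}' | grep -E "ee_pos|contact"
```

```text
ee_pos: [0.6106, -0.0574, 0.0293]
contact_force: [-0.9, 4.3, 1.4]
ee_pos: [0.6107, -0.0585, 0.0293]
contact_force: [-0.0, 2.8, 1.5]
ee_pos: [0.6108, -0.0591, 0.0293]
contact_force: [-0.3, 4.4, 1.4]
```

```bash

python3 -m handwheel '{"translation":[[-0.1,0,0],[0,0,0]],"roll":[0,0]}' | grep -E "ee_pos|contact"
python3 -m handwheel '{"translation":[[-0.1,0,0],[0,0,0]],"roll":[0,0]}' | grep -E "ee_pos|contact"
python3 -m handwheel '{"translation":[[-0.1,0,0],[0,0,0]],"roll":[0,0]}' | grep -E "ee_pos|contact"
```

```text
ee_pos: [0.6109, -0.0593, 0.0294]
contact_force: [-0.1, 8.3, 1.5]
ee_pos: [0.6109, -0.0595, 0.0294]
contact_force: [-0.4, 10.9, 3.4]
ee_pos: [0.6109, -0.0597, 0.0294]
contact_force: [-1.1, 12.3, 4.1]
```

```bash

python3 -m handwheel '{"translation":[[0.5,0,0],[1.5,0,-1],[0,0,-4],[0,0,-5.5],[0,0,-6],[0,0,-1]],"roll":[0,0,0,0,0,0]}' | grep -E "ee_pos|contact"
python3 -c "
from h import *
show(); go([.4435,.2694,.15],3.7,8)"
```

```text
ee_pos: [0.6118, -0.043, 0.212]
contact_force: [0.7, -0.4, -0.8]
[611.8 -43.  212. ] 6.88 t 10.15 F [ 0.73 -0.37 -0.76] open -4.8808108834225755e-05 g 0.0
[[4.13, -1.62, 0.77], [4.12, -1.65, 0.77], [4.11, -1.68, 0.77], [4.09, -1.71, 0.77], [4.08, -1.74, 0.77], [4.07, -1.76, 0.77], [4.06, -1.79, 0.77], [4.05, -1.82, 0.77]] roll 0.0069 yaw now 6.88
```

```bash

python3 -m handwheel '{"translation":[[4.1,-1.6,0.8],[4.1,-1.65,0.8],[4.1,-1.7,0.8],[4.1,-1.7,0.8],[4.1,-1.75,0.8],[4.05,-1.75,0.8],[4.05,-1.8,0.7],[4.05,-1.8,0.7],[0,0,0]],"roll":[0.007,0.007,0.007,0.007,0.007,0.007,0.007,0.007,0]}' 0 60| grep -E "ee_pos|contact|opening"
python3 - <<'E'
from h import *
show(); go([.4435,.2694,.15],3.7,1)
p,d=robot.get_image("top"); np.savez("pics/t3.npz",p=p,d=d); P=points("top",d); hsv=cv2.cvtColor(p,cv2.COLOR_RGB2HSV)
H,S,V=[hsv[...,i].astype(int) for i in range(3)]; Z=P[...,2]
k=np.zeros((480,640),bool); k[165:260,285:465]=1
for nm,m in [("red",k&(S>130)&((H<8)|(H>172))&(Z>.057)),("blue",k&(S>100)&(H>100)&(H<130)&(Z>.057))]: print(nm,rect("top",m,.067))
n,l,st,ce=cv2.connectedComponentsWithStats((k&(Z>.078)).astype(np.uint8))
for i in range(1,n):
    if st[i,4]>20: print("fin",ce[i],st[i,4],rect("top",l==i,.087))
cv2.imwrite("pics/t3.png",cv2.resize(p[165:265,270:480],None,fx=3.5,fy=3.5)[:,:,::-1])
E
```

```text
ee_pos: [0.4385, 0.2708, 0.1409]
contact_force: [-0.5, 0.2, -0.6]
opening: 0.0426
[438.5 270.8 140.9] 3.9 t 11.275 F [-0.46  0.24 -0.6 ] open 0.04260803870791018 g 0.0
[[-0.18, 0.49, -0.91]] roll 0.0035 yaw now 3.9
red (array([600.8,  17.5]), array([82. , 35.3]), 7.0, 120)
blue (array([615.2, -88.3]), array([81. , 37.3]), 6.8, 152)
fin [416.51388889 197.4375    ] 144 (array([ 619.6, -123.9]), array([15.4, 29.7]), 5.5, 44)
fin [396.26206897 200.11034483] 145 (array([615.8, -88.5]), array([15.9, 29.2]), 7.9, 44)
fin [336.31654676 209.99280576] 139 (array([601.2,  17.4]), array([15.8, 28.1]), 6.5, 44)
fin [316.05072464 212.77536232] 138 (array([597.3,  53.1]), array([15.7, 27.7]), 7.9, 44)
```

View pics/t3.png

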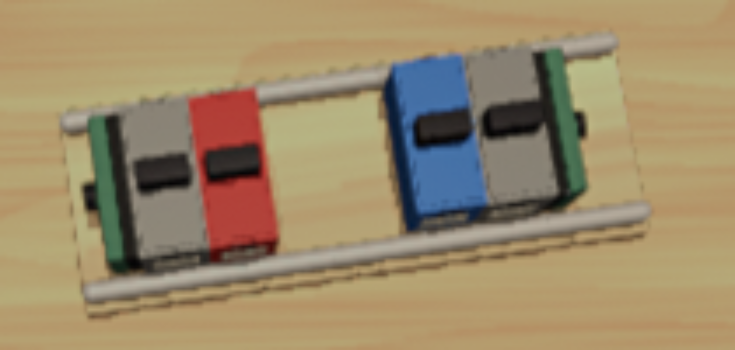

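Both sides are now tight, with no visible gaps at red (233,165), blue (440,135) or the greys. The fin spacing is 106.9 mm against an expected 107. Next I get the rail centre line and descend on the yellow fin.

```bash

python3 -m handwheel '{"translation":[[-0.1,0.25,2],[-0.05,0.2,3],[0,0,2.3],[0,0,0.8],[0,0,0.2],[0,0,0]],"roll":[0,0,0,0,0,0]}' | grep -E "ee_pos|contact|opening"
python3 - <<'E'
from h import *
show()
p=np.load("pics/t3.npz")["p"].astype(float)
# rails: brightest low-saturation ridge per column, sub-pixel
g=np.where((p.max(2)-p.min(2))<28,p.max(2),0)
from numpy.polynomial import polynomial as Pn
res={}
for nm,e,cols in [("far",((289.4,199.9),(444.3,176.4)),[*range(348,378)]+[*range(434,444)]+[*range(291,298)]),("near",((295.7,248.7),(453.7,225.3)),[*range(297,308),*range(345,388),*range(438,451)])]:
    (a,b),(c,f)=e; pts=[]
    for u in cols:
        v0=b+(f-b)*(u-a)/(c-a); vs=np.arange(int(v0)-5,int(v0)+7); w=g[vs,u]; w=np.where(w>90,1,0)
        if w.sum()>1: pts.append((u,(w*vs).sum()/w.sum()))
    pts=np.array(pts); cf=np.polyfit(pts[:,0],pts[:,1],1); r=pts[:,1]-np.polyval(cf,pts[:,0]); ok=abs(r)<.7; cf=np.polyfit(pts[ok,0],pts[ok,1],1)
    ends=plane("top",[(300,np.polyval(cf,300)),(440,np.polyval(cf,440))],.0225)*1000
    dd=ends[0]-ends[1]; xc=np.interp(-35,[ends[1][1],ends[0][1]],[ends[1][0],ends[0][0]])
    print(nm,len(pts),ok.sum(),np.round(ends,1).tolist(),"yaw",np.degrees(np.arctan2(-dd[0],dd[1])).round(2),"x at y=-35",xc.round(2))
E
```

```text
ee_pos: [0.4462, 0.2683, 0.0603]
contact_force: [-0.4, -0.9, -0.5]
opening: 0.0425
[446.2 268.3  60.3] 3.64 t 12.075 F [-0.37 -0.86 -0.52] open 0.042489179912175594 g 0.0
far 47 45 [[642.4, 85.3, 22.5], [674.1, -183.6, 22.5]] yaw 6.72 x at y=-35 656.6
near 67 67 [[546.3, 87.0, 22.5], [577.4, -177.2, 22.5]] yaw 6.7 x at y=-35 560.67
```

```bash

python3 -m handwheel '{"translation":[[0,-0.2,0.2],[0,0,0],[0,0,0],[0,0,0],[0,0,0],[0,0,0]],"roll":[0,0,0,0,0,0]}' -1 60
python3 -c "
from h import *
show()"
```

```text
t: 12.82
ee_pos: [0.4433, 0.2683, 0.0578]
tool_rot: [-0.0, 0.684, 0.729, -0.0]
contact_force: [-3.4, -1.0, 5.6]
opening: 0.0124
grasp_force: 59.5
[443.3 268.3  57.8] 3.67 t 12.825 F [-3.38 -0.98  5.56] open 0.012394862787232123 g 59.517804980278015
```

```bash

python3 -m handwheel '{"translation":[[0,0,-0.5],[0,0,-2],[0,0,-4],[0,0,-4],[0,0,-2],[0,0,0]],"roll":[0,0,0,0,0,0]}'
python3 - <<'E'
from h import *
show(); go([.6084,-.0361,.18],6.7,9)
p,d=robot.get_image("top"); np.savez("pics/t4.npz",p=p,d=d); P=points("top",d); hsv=cv2.cvtColor(p,cv2.COLOR_RGB2HSV)
cv2.imwrite("pics/t4.png",cv2.resize(p[200:380,80:320],None,fx=3,fy=3)[:,:,::-1])
E
```

```text
t: 13.58
ee_pos: [0.444, 0.2683, 0.1831]
tool_rot: [0.0, 0.684, 0.729, 0.001]
contact_force: [0.4, 0.3, -4.9]
opening: 0.0121
grasp_force: 59.1
[444.  268.3 183.1] 3.66 t 13.575 F [ 0.41  0.3  -4.88] open 0.012146110929097495 g 59.082908034324646
[[-3.49, 1.61, 0.03], [-3.5, 1.59, 0.03], [-3.51, 1.57, 0.03], [-3.52, 1.55, 0.03], [-3.53, 1.52, 0.03], [-3.54, 1.5, 0.03], [-3.55, 1.48, 0.03], [-3.56, 1.46, 0.03], [-3.56, 1.44, 0.03]] roll -0.0059 yaw now 3.66
```

View pics/t4.png

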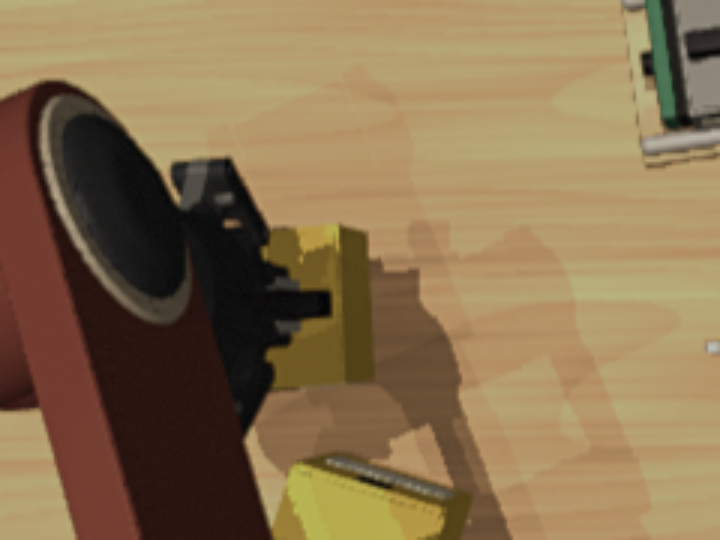

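The case is held level, with its top edge at (340,305) in the crop and about 4.9 N of weight. I carry it over the gap.

```bash

python3 -m handwheel '{"translation":[[-2,0.9,0],[-3.5,1.6,0],[-3.5,1.6,0],[-3.5,1.6,0],[-3.5,1.55,0],[-3.5,1.5,0],[-3.55,1.5,0],[-3.55,1.5,0],[-3.0,1.25,0],[-2.0,0.7,0],[0,0,0],[0,0,0]],"roll":[-0.006,-0.006,-0.006,-0.006,-0.006,-0.006,-0.006,-0.006,-0.005,0,0,0]}' | grep -E "ee_pos|contact|opening"
python3 - <<'E'
from h import *
show(); go([.6084,-.0361,.13],6.7,1)
p,d=robot.get_image("scene"); np.savez("pics/s4.npz",p=p,d=d)
cv2.imwrite("pics/s4.png",cv2.resize(p[140:340,220:430],None,fx=3,fy=3)[:,:,::-1])
E
```

```text
ee_pos: [0.6076, -0.0334, 0.1811]
contact_force: [-0.2, 0.6, -4.4]
opening: 0.0125
[607.6 -33.4 181.1] 6.73 t 15.125 F [-0.17  0.62 -4.42] open 0.012468933869751895 g 59.05139207839966
[[-0.27, 0.05, 5.11]] roll 0.0005 yaw now 6.73
```

View pics/s4.png

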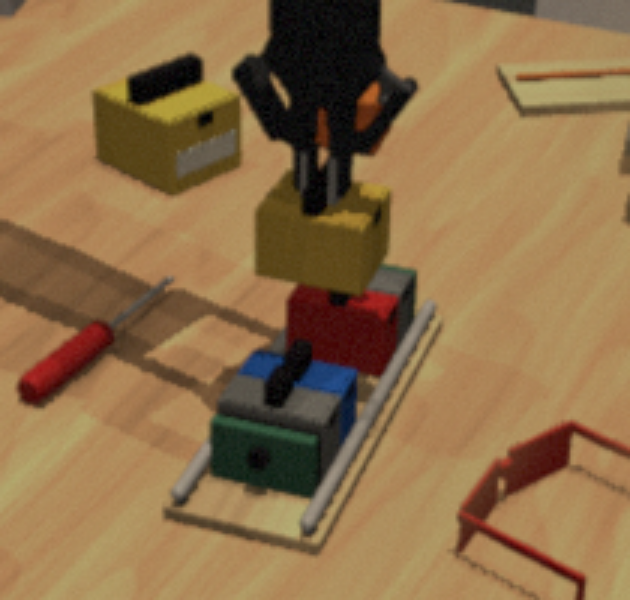

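The yellow case hangs upright over the gap at (320,240), with red (340,325) and blue (300,380) standing. I lower it to just above the case tops and centre it.

```bash

python3 -m handwheel '{"translation":[[-0.15,0.05,2],[-0.1,0,2],[-0.02,0,1],[0,0,0],[0,0,0]],"roll":[0,0,0,0,0]}' | grep -E "ee_pos|contact|opening"
python3 - <<'E'
from h import *
show(); go([.6084,-.0361,.127],6.7,1)
p,d=robot.get_image("top"); np.savez("pics/t5.npz",p=p,d=d)
cv2.imwrite("pics/t5.png",cv2.resize(p[150:270,270:480],None,fx=3.5,fy=3.5)[:,:,::-1])
E
```

```text
ee_pos: [0.6096, -0.0369, 0.1328]
contact_force: [-0.9, -0.0, -4.8]
opening: 0.0127
[609.6 -36.9 132.8] 6.7 t 15.8 F [-0.89 -0.02 -4.77] open 0.01269181800595261 g 58.97894024848938
[[0.1, -0.11, 0.58]] roll 0.0001 yaw now 6.7
```

View pics/t5.png

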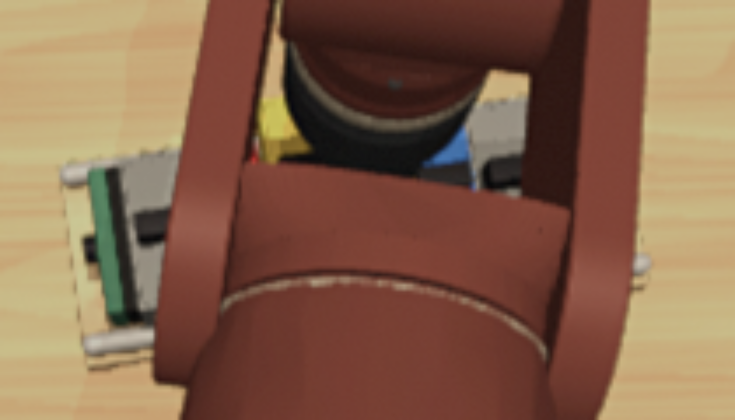

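Most of it is hidden by the arm, but yellow's far +y corner shows at crop (260,105). I use its +y edge to check y alignment against the gap in the same camera frame.

```bash
python3 - <<'E'
from h import *
p=np.load("pics/t5.npz")["p"]; d=np.load("pics/t5.npz")["d"]; hsv=cv2.cvtColor(p,cv2.COLOR_RGB2HSV)
Z=points("top",d)[...,2]
m=(hsv[...,0]>20)&(hsv[...,0]<35)&(hsv[...,1]>120)&(Z>.10); m[:,:335]=0; m[:,370:]=0
tz=np.median(Z[m]); print("top z",tz)
r=p[...,0].astype(float); b=p[...,2].astype(float); edges=[]
for v in range(176,200):
    us=np.where(m[v])[0]
    if len(us): print(v,us.min(),us.max(),plane("top",[(us.min()-.5,v)],.130)[0,:2].round(4),end="; ")
ys,xs=np.where(m); print("\nvmin",ys.min(), "far corner row per col",[(u,ys[xs==u].min()) for u in sorted(set(xs))][:14])
u=352; v=ys[xs==u].min(); print("far edge",plane("top",[(u,v-.5)],.130)[0])
show()
E
```

```text
top z 0.1319035742992651
177 350 351 [ 0.6472 -0.006 ]; 178 344 351 [0.6459 0.0041]; 179 344 351 [0.6441 0.0041]; 180 344 352 [0.6424 0.0042]; 181 343 352 [0.6407 0.0059]; 182 343 352 [0.639  0.0059]; 183 343 352 [0.6373 0.006 ]; 184 343 353 [0.6355 0.0061]; 185 344 353 [0.6337 0.0044]; 186 344 354 [0.632  0.0045]; 187 344 355 [0.6303 0.0046]; 188 344 355 [0.6286 0.0046]; 189 344 355 [0.6269 0.0047]; 190 345 357 [0.6251 0.0031]; 191 345 358 [0.6234 0.0031]; 192 345 359 [0.6216 0.0032]; 193 345 356 [0.6199 0.0032]; 194 345 353 [0.6182 0.0033]; 195 345 349 [0.6165 0.0033]; 
vmin 177 far corner row per col [(np.int64(343), np.int64(181)), (np.int64(344), np.int64(178)), (np.int64(345), np.int64(178)), (np.int64(346), np.int64(178)), (np.int64(347), np.int64(178)), (np.int64(348), np.int64(178)), (np.int64(349), np.int64(178)), (np.int64(350), np.int64(177)), (np.int64(351), np.int64(177)), (np.int64(352), np.int64(180)), (np.int64(353), np.int64(184)), (np.int64(354), np.int64(186)), (np.int64(355), np.int64(187)), (np.int64(356), np.int64(190))]
far edge [ 0.64276776 -0.01006328  0.13      ]
[609.9 -37.  133.3] 6.7 t 15.85 F [-0.1   0.3  -4.63] open 0.012411018170151502 g 58.9793336391449
```

```bash
cat > face.py <<'E'
from h import *
def faces(p,d,zy):
    P=points("scene",d)*1000; hsv=cv2.cvtColor(p,cv2.COLOR_RGB2HSV); H,S=hsv[...,0],hsv[...,1]
    a=np.radians(6.7); row=-np.sin(a)*P[...,0]+np.cos(a)*P[...,1]; dep=np.cos(a)*P[...,0]+np.sin(a)*P[...,1]; Z=P[...,2]
    k=np.zeros(H.shape,bool); k[190:310,285:365]=1
    M={"yellow":k&(H>20)&(H<35)&(S>120)&(Z>zy+8)&(Z<zy+48),"red":k&((H<8)|(H>172))&(S>130)&(Z>20)&(Z<60),"blue":k&(H>100)&(H<130)&(S>100)&(Z>20)&(Z<60)}
    for nm,m in M.items():
        for ax,q in (("row",row),("depth",dep)):
            h,e=np.histogram(q[m],bins=np.arange(-250,800,2)); i=h.argmax(); c=e[i]+1
            for _ in range(5): s=m&(abs(q-c)<4); c=np.median(q[s])
            print(nm,ax,"mode",round(c,2),"n",s.sum(),"of",m.sum(),"sd",q[s].std().round(2))
    return row,dep,Z,M
E
python3 - <<'E'
from face import *
f=np.load("pics/s4.npz"); faces(f["p"],f["d"],123)
a=np.radians(6.7)
for x,y in((607.6,-33.4),(607.85,-34.3),(609.9,-37)): print("TCP row",-np.sin(a)*x+np.cos(a)*y,"dep",np.cos(a)*x+np.sin(a)*y)
E
```

```text
yellow row mode -132.08 n 244 of 331 sd 1.75
yellow depth mode 640.98 n 87 of 331 sd 0.93
red row mode -67.73 n 419 of 496 sd 1.8
red depth mode 640.67 n 93 of 496 sd 1.24
blue row mode -169.46 n 17 of 72 sd 1.86
blue depth mode 642.73 n 71 of 72 sd 0.59
TCP row -104.06103955614027 dep 599.5536840404665
TCP row -104.98406082499973 dep 599.6969730394617
TCP row -107.90479658980729 dep 601.4179618808474
```

```bash

python3 -m handwheel '{"translation":[[-0.14,-0.11,0],[0,0,0]],"roll":[0,0]}' | grep -E "ee_pos|contact|opening"
python3 - <<'E'
from face import *
show()
for i in range(2):
    p,d=robot.get_image("scene"); faces(p,d,82)
pos,_,_=pose(); x,y=pos[:2]*1000; a=np.radians(6.7); print("TCP row",-np.sin(a)*x+np.cos(a)*y,"dep",np.cos(a)*x+np.sin(a)*y)
E
```

```text
ee_pos: [0.6085, -0.0386, 0.1329]
contact_force: [0.3, 1.2, -5.2]
opening: 0.0128
[608.5 -38.6 132.9] 6.69 t 16.1 F [ 0.28  1.21 -5.18] open 0.012810694013986119 g 59.048441648483276
yellow row mode -137.14 n 238 of 451 sd 1.73
yellow depth mode 641.14 n 122 of 451 sd 1.29
red row mode -67.86 n 99 of 162 sd 1.77
red depth mode 640.67 n 88 of 162 sd 1.27
blue row mode -173.76 n 16 of 73 sd 2.13
blue depth mode 643.0 n 72 of 73 sd 0.58
yellow row mode -137.32 n 262 of 474 sd 1.77
yellow depth mode 641.16 n 118 of 474 sd 1.23
red row mode -67.93 n 96 of 162 sd 1.86
red depth mode 640.65 n 89 of 162 sd 1.22
blue row mode -163.06 n 17 of 70 sd 1.74
blue depth mode 643.04 n 69 of 70 sd 0.58
TCP row -109.18971107931064 dep 599.7573412702271
```

```bash

python3 -m handwheel '{"translation":[[0,0.05,0.4],[0,0,0.3],[0,0,0.2],[0,0,0]],"roll":[0,0,0,0]}' | grep -E "ee_pos|contact"
python3 -m handwheel '{"translation":[[0,0,0.2],[0,0,0.2],[0,0,0]],"roll":[0,0,0]}' | grep -E "ee_pos|contact"
```

```text
ee_pos: [0.6085, -0.0383, 0.1229]
contact_force: [-0.1, -0.4, -4.8]
ee_pos: [0.6086, -0.0383, 0.119]
contact_force: [-0.3, -0.7, -4.0]
```

```bash

python3 -m handwheel '{"translation":[[0,0,0.3],[0,0,0.3],[0,0,0]],"roll":[0,0,0]}' | grep -E "ee_pos|contact"
python3 -m handwheel '{"translation":[[0,0,0.3],[0,0,0.3],[0,0,0]],"roll":[0,0,0]}' | grep -E "ee_pos|contact"
```

```text
ee_pos: [0.6084, -0.0383, 0.1127]
contact_force: [0.6, 0.4, -4.7]
ee_pos: [0.6084, -0.0382, 0.1068]
contact_force: [0.2, -0.6, -4.8]
```

```bash

python3 -m handwheel '{"translation":[[0,0,0.4],[0,0,0.4],[0,0,0.4],[0,0,0.3],[0,0,0]],"roll":[0,0,0,0,0]}' | grep -E "ee_pos|contact"
python3 -m handwheel '{"translation":[[0,0,0.2],[0,0,0.2],[0,0,0.2],[0,0,0]],"roll":[0,0,0,0]}' | grep -E "ee_pos|contact"
python3 -m handwheel '{"translation":[[0,0,0.2],[0,0,0.2],[0,0,0]],"roll":[0,0,0]}' | grep -E "ee_pos|contact"
```

```text
ee_pos: [0.6085, -0.0383, 0.0918]
contact_force: [-0.6, -0.2, -5.0]
ee_pos: [0.6086, -0.0383, 0.086]
contact_force: [-0.9, -0.6, -4.7]
ee_pos: [0.6085, -0.0383, 0.082]
contact_force: [0.5, 0.3, -3.9]
```

```bash

python3 -m handwheel '{"translation":[[0,0,0.2],[0,0,0.2],[0,0,0.2],[0,0,0]],"roll":[0,0,0,0]}' | grep -E "ee_pos|contact"
python3 -m handwheel '{"translation":[[0,0,0.2],[0,0,0.1],[0,0,0.1],[0,0,0]],"roll":[0,0,0,0]}' | grep -E "ee_pos|contact"
```

```text
ee_pos: [0.6085, -0.0383, 0.076]
contact_force: [-0.7, -0.2, -5.1]
ee_pos: [0.6087, -0.0383, 0.0722]
contact_force: [-0.4, -0.7, -5.1]
```

```bash

python3 -m handwheel '{"translation":[[0,0,0.1],[0,0,0.05],[0,0,0]],"roll":[0,0,0]}' | grep -E "ee_pos|contact"
python3 -m handwheel '{"translation":[[0,0,0.05],[0,0,0]],"roll":[0,0]}' | grep -E "ee_pos|contact"
python3 -m handwheel '{"translation":[[0,0,0.05],[0,0,0]],"roll":[0,0]}' | grep -E "ee_pos|contact"
```

```text
ee_pos: [0.6087, -0.0383, 0.0707]
contact_force: [0.9, 0.1, -4.4]
ee_pos: [0.6087, -0.0383, 0.0702]
contact_force: [0.0, 0.1, -4.6]
ee_pos: [0.6088, -0.0384, 0.07]
contact_force: [0.8, 0.3, -4.2]
```

```bash

python3 -m handwheel '{"translation":[[0,0,0.05],[0,0,0]],"roll":[0,0]}' | grep -E "ee_pos|contact"
python3 -m handwheel '{"translation":[[0,0,0.05],[0,0,0]],"roll":[0,0]}' | grep -E "ee_pos|contact"
python3 -m handwheel '{"translation":[[0,0,0.05],[0,0,0]],"roll":[0,0]}' | grep -E "ee_pos|contact"
```

```text
ee_pos: [0.6089, -0.0384, 0.0699]
contact_force: [-2.3, -1.4, -0.2]
ee_pos: [0.6089, -0.0384, 0.0699]
contact_force: [-5.4, -0.4, 5.6]
ee_pos: [0.609, -0.0384, 0.0699]
contact_force: [-6.1, -0.2, 8.2]
```

Seated: TCP z is 69.9 mm, against 69.8 mm expected, and the force now supports the case. I ease off the load, release and retreat upward.

```bash

python3 -m handwheel '{"translation":[[0,0,-0.1],[0,0,0]],"roll":[0,0]}' | grep -E "ee_pos|contact"
python3 -m handwheel '{"translation":[[0,0,0],[0,0,0],[0,0,0],[0,0,0]],"roll":[0,0,0,0]}' -0.3 20| grep -E "ee_pos|contact|opening|grasp"
python3 -m handwheel '{"translation":[[0,0,-0.5],[0,0,-1],[0,0,-3],[0,0,-5],[0,0,-5],[0,0,-1],[0,0,0]],"roll":[0,0,0,0,0,0,0]}'| grep -E "ee_pos|contact|opening|grasp"
python3 -m handwheel '{"translation":[[4,-2,-0.5],[4,-2,0],[4,-2,0],[4,-2,0],[4,-2,0],[4,-2,0],[0,0,0]],"roll":[0,0,0,0,0,0,0]}'| grep -E "^t|ee_pos|contact|opening|grasp"
python3 - <<'E'
from h import *
p,d=robot.get_image("top"); P=points("top",d); Z=P[...,2]; hsv=cv2.cvtColor(p,cv2.COLOR_RGB2HSV); H,S,V=[hsv[...,i].astype(int) for i in range(3)]
k=np.zeros((480,640),bool); k[165:260,285:465]=1
m=k&(H>20)&(H<35)&(S>120)&(Z>.05); print("yellow",np.median(Z[m]),rect("top",m,.067))
n,l,st,ce=cv2.connectedComponentsWithStats((k&(Z>.078)).astype(np.uint8))
for i in range(1,n):
    if st[i,4]>20: print("fin",st[i,4],np.median(Z[l==i]).round(4),rect("top",l==i,.087))
q,_=robot.get_image("scene")
a=cv2.resize(p[140:280,250:480],(800,487)); b=cv2.resize(q[190:340,160:460],(800,400))
cv2.imwrite("pics/t6.png",a[:,:,::-1]); cv2.imwrite("pics/s6.png",b[:,:,::-1])
E
```

```text
ee_pos: [0.6091, -0.0384, 0.0699]
contact_force: [-4.5, -0.1, 4.9]
ee_pos: [0.6088, -0.0383, 0.0692]
contact_force: [0.3, -0.5, -0.3]
opening: 0.0297
grasp_force: 0.0
ee_pos: [0.6092, -0.0384, 0.2257]
contact_force: [-0.2, -0.1, -0.0]
opening: 0.03
grasp_force: 0.0
t: 24.45
ee_pos: [0.4592, 0.1875, 0.2269]
tool_rot: [-0.001, 0.663, 0.749, -0.002]
contact_force: [0.5, -0.3, -0.7]
opening: 0.0303
grasp_force: 0.0
yellow 0.06863666951725796 (array([607.9, -35.2]), array([82.5, 68.8]), 6.6, 158)
fin 148 0.0876 (array([ 619.3, -123.6]), array([15.8, 30.2]), 7.1, 44)
fin 143 0.0872 (array([615.8, -88.4]), array([15.8, 29.1]), 6.5, 44)
fin 298 0.0876 (array([608.5, -35.4]), array([15.8, 60. ]), 6.5, 80)
fin 141 0.0875 (array([601.4,  17.3]), array([15.7, 28. ]), 7.9, 44)
fin 138 0.0876 (array([597.5,  53.1]), array([15.4, 27.7]), 7.9, 44)
```

View pics/t6.png

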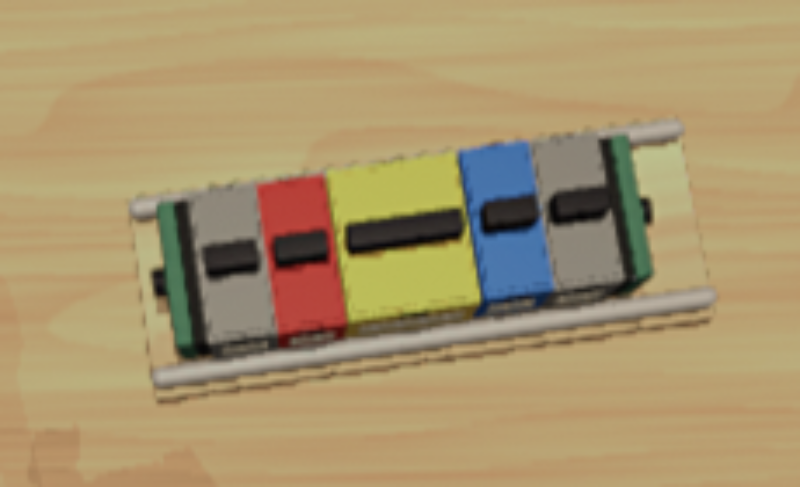

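View pics/s6.png

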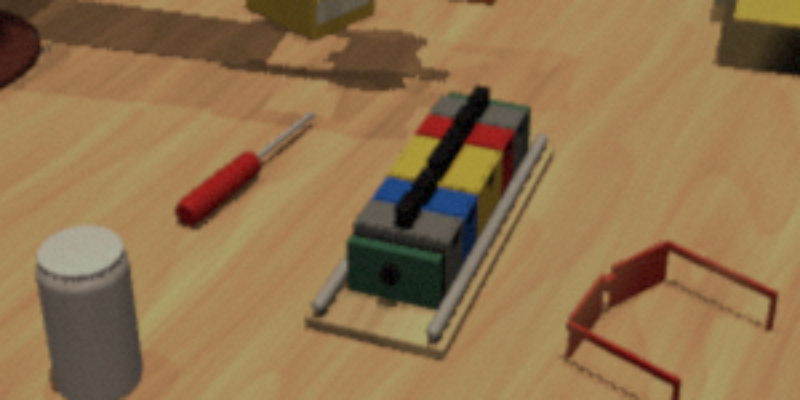

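The yellow case stands flat between red and blue, in line with them: its fin is at crop (405,230) with a top at 87.6 mm, the same as the others. The can, screwdriver and glasses haven't moved.

```bash
python3 -c "
from rig import robot
print(robot.sign_off())"
```

```text
the job is handed in; nothing more can be done
None
```

The yellow case stands flat and released in the rack between the red and blue cases, both of which I first pushed tight to their end stops with at most 14 N; the job was handed in at about 25 s, but sign-off gave no verdict.

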